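Sort out three mixed-up valves on the test board

TASK

The three valves on the test board are all in each other's sockets: move each one to the socket of the same colour as its own base (black, white or brown), fully home and upright, using the empty well of the wooden stand whenever you need somewhere to park one, and stand the aluminium screening can over the smoked valve, flat on its socket. Set things down gently and never drop or topple them, and leave the frosted pilot lamp and the bakelite headset cup where they are.

Things in the scene. Friction and masses are not known exactly. Their poses are not given: they have to be found in the camera images.
- valve_smoked: Loose valve: dark smoked glass, black base. 60 g, 82 mm tall, upright in a wrong socket. Base 33 mm across (4 to 28 mm up), foot tapered to 27 mm at the underside; straight glass bulb 30 mm across from 28 to 70 mm up, then a dome. Origin: centre of underside, z up. Plain drop fit: no turning or pressing, yaw is free. Grip the glass, e.g. 52 mm above the origin.
- valve_blue: Loose valve with blue glass and a white ceramic base; same shape, size, weight and origin as the smoked valve.
- valve_clear: Loose valve with clear glass, a silvery dome on top and a brown base; same shape, size, weight and origin as the smoked valve.
- socket_black: Black valve socket fixed on the board: disc 76 mm across, 14 mm high, with a funnel recess 47 mm across at the mouth, 36 mm at its flat floor. Origin: centre of the disc's underside, z up. A valve that is home has its origin on the floor, 6 mm above the socket's origin; a can stands on the flat top, 14 mm above it. Sockets stand in a row, 108 mm apart, any order. Home of the smoked valve.
- socket_white: White ceramic valve socket on the board, same shape, size and origin as the black one. Home of the valve with the white base (blue glass).
- socket_brown: Brown valve socket on the board, same shape, size and origin as the black one. Home of the valve with the brown base (clear glass).
- free_well (a point): Floor centre of the empty well in the fixed wooden stand (74 x 150 mm), 14 mm above the desk. A funnel like the sockets': floor 36 mm, mouth 47 mm across, 8 mm deep, in a wooden boss 68 mm across. A valve standing in it has its origin here. The stand's other well, 74 mm away, holds the pilot lamp. z up, y along the stand away from the lamp.
- screen_can: Loose aluminium screening can on the desk, open end down: tube 56 mm across outside, 52 mm inside, 90 mm tall, top closed with small dark vents; 60 g. Origin: centre of its open lower end, z up. It goes over a valve from above with 9 mm to spare all round and stands on the flat top of the socket. Grip it from outside, e.g. 65 mm above its origin.
- pilot_lamp: Frosted white glass pilot lamp with a brass base, 28 mm across, 51 mm tall, standing loose in the other well of the wooden stand. Not to be moved. Origin at the centre of its underside.
- headset_cup: Scuffed black bakelite headset cup, a round dome 64 mm across and 33 mm tall with a chrome button on top, lying loose on the desk. Not to be moved. Origin at the centre of its underside.
There are look-alikes about, which are no part of the job. Leave any turquoise look-alike of the valve_blue alone. What is shaped like the valve_smoked but turquoise is not meant.

How it is judged:
At the end, for the whole second after the job is handed in: At rest: each valve upright (0.1 rad) on the floor of the socket of its base's colour, within 8 mm of its axis and 4 mm of the floor; the can level (0.07 rad) on top of the black socket over the smoked valve, within 12 mm of its axis; lamp and headset cup within 20 mm of their start (horizontal distance between valve_smoked and socket_black below 0.008 m and z of valve_smoked in the frame of socket_black between 0.002 and 0.01 m and angle between each of valve_smoked, valve_blue, valve_clear's own z axis and vertical below 0.1 rad and linear speed of each of valve_smoked, valve_blue, valve_clear, screen_can below 0.02 m/s and horizontal distance between valve_blue and socket_white below 0.008 m and z of valve_blue in the frame of socket_white between 0.002 and 0.01 m and horizontal distance between valve_clear and socket_brown below 0.008 m and z of valve_clear in the frame of socket_brown between 0.002 and 0.01 m and horizontal distance between screen_can and socket_black below 0.012 m and z of screen_can in the frame of socket_black between 0.01 and 0.018 m and angle between screen_can's own z axis and vertical below 0.07 rad and distance of each of pilot_lamp, headset_cup from where it was at the start of the episode below 0.02 m); the robot touches nothing.
It fails at once if a valve or the can was toppled (over 1 rad from upright) (angle between any of valve_smoked, valve_blue, valve_clear, screen_can's own z axis and vertical above 1 rad).
It fails at once if a valve or the can was dropped (moving faster than 0.7 m/s while not held) ((linear speed of valve_smoked above 0.7 m/s and contact force between the fingers and valve_smoked below 0.05 N) or (linear speed of valve_blue above 0.7 m/s and contact force between the fingers and valve_blue below 0.05 N) or (linear speed of valve_clear above 0.7 m/s and contact force between the fingers and valve_clear below 0.05 N) or (linear speed of screen_can above 0.7 m/s and contact force between the fingers and screen_can below 0.05 N)).
It fails at once if the pilot lamp or the headset cup was knocked from its place (over 20 mm) (distance of any of pilot_lamp, headset_cup from where it was at the start of the episode above 0.02 m).
It also fails if it takes over 109 s, if anything falls off the work surface, if the arm or the gripper's body presses on something with over 40 N, if the wrist force passes 120 N, or if a joint passes its speed limit or range.

ROBOT

A 6-joint arm with a two-finger parallel gripper is mounted at the origin on the work surface. World frame = base frame: x ahead of the robot, y to its left, z up, the work surface at z = 0. Lengths are in m, angles in rad, forces in N, time in s.
With the tool pointing down it reaches from about 0.375 to 0.975 m from the base axis. Payload 3.8 kg.
Tool frame: the origin (TCP) lies on the front face of the gripper's body, between the roots of the fingers; the fingertips stand 73 mm ahead of it and the grasp point (between the pads) lies 54 mm ahead of it; z points along the fingers, y is the line along which they close (so a half turn about z gives the same grasp; the last joint's range is limited). The gripper opens to 85 mm and grips with 20 to 120 N. Pads are 22 mm wide; open, the fingers measure 114 mm over their backs; the gripper's body (76 mm by 85 mm) begins 54 mm behind the grasp point. The pads swing forward as they close: fully open they stand 13 mm farther back than shut.
Start: joints at [1.094, 0.264, 1.604, -0, 1.274, -0.037], TCP at [0.287, 0.611, 0.304] pointing down, gripper open.
Joint ranges: [-2.63, 2.63], [-0.94, 2.18], [0.31, 2.57], [-1.31, 4.45], [0, 2.66], [-2.55, 2.55]. Speed limits (rad/s): [2.57, 2.57, 3.14, 3.14, 3.14, 3.14].

INTERFACE

Orientations are given as a unit quaternion [w, x, y, z].
In Python, from plant import telemetry, viewer, job gives the robot as it stands.
- The arm moves only by the tool apply_moves, never from a script. Its argument "series" is a list of rows, each a list of 5 numbers: the shift along the tool's x, y, z in m, then the turn about the tool's z in units of 6 degrees (1.0 is 6 degrees), then the closure in counts, from 0 (fully open) to 255 (shut). In form: [[x, y, z, roll, claw], ...]. A call has 1 to 8 rows; each row is the pose to reach, as a shift and turn from the pose commanded when the call began, along the tool's axes at that moment; what a row does not reach only later rows make up. A row lasts 1/10 s, in which the tool goes at most 50 mm and 8.59 degrees, less where a joint would pass 70% of its speed; a pose out of reach is approached as far as the arm can. A call with a gripper value outside its range is refused whole. The fingers move at their own pace and stop on an object; the grip force is fixed at half the most. Time passes only in rows, so rows that repeat a pose let the fingers close. It gives the time, the measured TCP pose, the force, the opening and the grip force at its end, in the units of the state.
- telemetry.sense(): the state, without advancing time (a new reading comes with each control period).
- viewer.camera(name): name is "scene" or "top" or "wrist"; returns a dict with "color" (480x640x3 uint8, red, green, blue), "z_map" (480x640 float32, m along the optical axis (not along the pixel's ray), 0 where there is no reading), "fx", "fy", "cx", "cy" (pixels), "extrinsics" (4x4, takes a point from world to camera coordinates). Camera axes: x right, y up, looking along -z (the intrinsics and any distortion apply to the point x, -y, -z); pixel columns grow to the right and rows downward; lengths in m; the calibration is good to about 2 mm. A picture is of the moment at which its call begins.
- job.sign_off(): hands the job in; it is judged then, once.
The state is a dict: "time": time; "joint_pos": joint angles; "qvel": joint speeds; "joint_efforts": joint torques, N m; "eef_pos": TCP position; "ee_rot": TCP orientation; "ft_force": force on the tool from outside, world axes, zero at the start; "wrist_torque": the same for the moment, N m; "width": finger opening in m; "grasp_force": force on a finger pad.
Only numpy, scipy, OpenCV 4.12 (cv2) and the standard library are available. Lean on these libraries where they do the work, as an engineer would, in place of code of your own. Each camera call takes 0.05 s, during which the arm holds its last target. There are 200 camera calls.

## Working session

There is one attempt and no reset: what is moved stays moved. The work goes in short steps, Python scripts to look and compute and a tool call to move; the robot and the scene stay as the last step left them, time stands still between calls to the robot, and variables do not carry over. Pictures are saved under pics/ and viewed, at most 14 in all, crops included, and the job is handed in when it is done.

Besides the shell and the picture viewer there is one more tool, called by a JSON object that holds its "fn" and its "kwargs", one argument or row to a line. apply_moves: Moves the arm, as the interface text tells. Its arguments: {"type":"object","properties":{"series":{"type":"array","items":{"type":"array","items":{"type":"number"}}}},"required":["series"]}

```bash
mkdir -p pics
cat > h.py <<'E'
import cv2, numpy as np
from plant import telemetry, viewer, job
def snap(n, f):
    c=viewer.camera(n); cv2.imwrite('pics/'+f, c['color'][:,:,::-1]); np.save('pics/'+f+'.npy', c, allow_pickle=True); return c
def load(f): return np.load('pics/'+f+'.npy', allow_pickle=True).item()
def ray(c,u,v):
    E=np.array(c['extrinsics']); d=np.array([(u-c['cx'])/c['fx'], -(v-c['cy'])/c['fy'], -1.])
    R=E[:3,:3]; return -R.T@E[:3,3], R.T@d
def onz(c,u,v,z):
    o,d=ray(c,u,v); return o+d*(z-o[2])/d[2]
def proj(c,p):
    E=np.array(c['extrinsics']); q=E[:3,:3]@np.array(p)+E[:3,3]
    return c['cx']+c['fx']*q[0]/-q[2], c['cy']-c['fy']*q[1]/-q[2]
def pt(c,u,v):
    o,d=ray(c,u,v); return o+d*c['z_map'][int(v),int(u)]
E
python3 - <<'E'
from h import *
for n in('scene','top'):
    c=snap(n,n+'0.png'); print({k:v for k,v in c.items() if k not in('color','z_map')})
print(telemetry.sense())
E
```

```text
{'fx': 589.0635467138649, 'fy': 589.0635467138649, 'cx': 323.2554519248105, 'cy': 241.98403080982095, 'extrinsics': array([[-0.26231962,  0.96491542, -0.01125429,  0.1534387 ],
       [-0.74526544, -0.19516987,  0.63756423,  0.37094303],
       [ 0.61299906,  0.17563304,  0.77031499, -1.44218464],
       [ 0.        ,  0.        ,  0.        ,  1.        ]])}
{'fx': 472.2501090374802, 'fy': 472.2501090374802, 'cx': 322.7263711804664, 'cy': 236.91638860077407, 'extrinsics': array([[-0.00887988, -0.99989127, -0.01177303, -0.00994517],
       [ 0.98870002, -0.01054118,  0.14953649, -0.54849977],
       [-0.14964433, -0.01031213,  0.98868611, -0.75136443],
       [ 0.        ,  0.        ,  0.        ,  1.        ]])}
{'time': 0.1, 'joint_pos': array([ 1.09410953e+00,  2.64666901e-01,  1.60527057e+00,  4.02067638e-05,
        1.27366822e+00, -3.69015318e-02]), 'qvel': array([-0.00130922, -0.00037878, -0.0026674 , -0.00147031,  0.00121596,
       -0.00160338]), 'joint_efforts': array([ 1.50470627e-03, -5.16709971e+01, -3.68592381e+01, -3.94247979e-05,
        6.35622549e-03,  6.65502716e-05]), 'eef_pos': array([0.28713308, 0.61031161, 0.30267582]), 'ee_rot': array([-2.74222910e-04,  2.18130494e-01,  9.75919092e-01, -9.68632404e-04]), 'ft_force': array([ 0.08131912,  0.17425871, -0.42362804]), 'wrist_torque': array([ 0.06958247, -0.02955609, -0.02020915]), 'grasp_force': 0.0, 'width': 0.08540461915755122}
```

View pics/scene0.png

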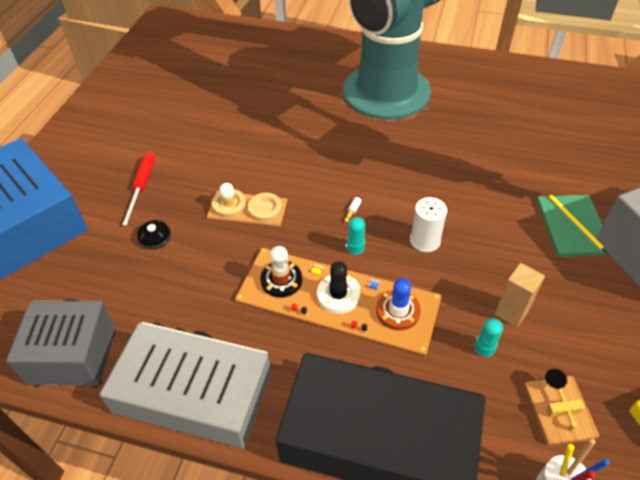

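View pics/top0.png

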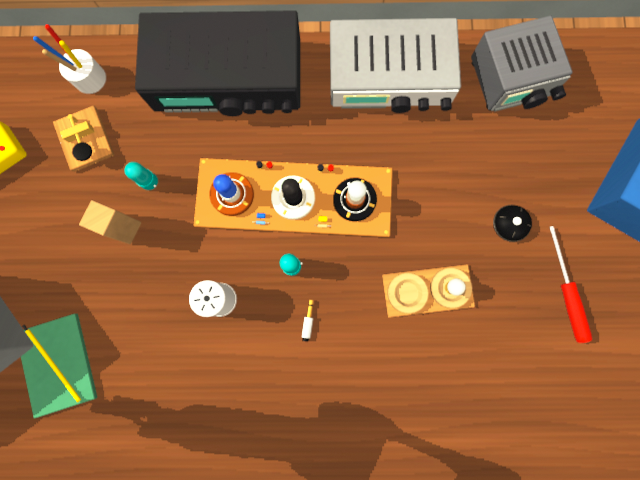

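Scene view: the sockets run clear-in-black (282,278), smoked-in-white (338,292), blue-in-brown (398,308). The can is at (428,225), the free well at (264,206), the lamp at (227,192) and the cup at (153,234). In the top view the same things are at (355,198), (292,197), (231,193), (207,298), (409,292), (456,287) and (513,222).

Possible mix-ups:
- **valve_blue:** blue glass at scene (401,290). The turquoise tubes at (356,235) and (488,338) are decoys.
- **valve_smoked:** (338,275), against the turquoise tubes of the same shape.
- **valve_clear:** silvery dome at (279,257), against the lamp at (227,192).
- **Can:** white cylinder at (428,225), against the pencil cup at (563,470).

```bash
cat > m.py <<'E'
from h import *
t=load('top0.png'); s=load('scene0.png')
def cloud(c):
    v,u=np.mgrid[0:480,0:640]; E=np.array(c['extrinsics']); R=E[:3,:3]
    d=np.stack([(u-c['cx'])/c['fx'],-(v-c['cy'])/c['fy'],-np.ones_like(u,float)],-1)*c['z_map'][...,None]
    return (d-E[:3,3])@R
P={'t':cloud(t),'s':cloud(s)}
pix={'clear':((355,198),(282,278)),'smoked':((292,197),(338,292)),'blue':((231,193),(398,308)),'well':((409,292),(264,206)),'lamp':((454,288),(229,200)),'can':((212,298),(428,225)),'cup':((513,222),(153,236)),'turq1':((291,264),(356,235)),'turq2':((140,175),(488,338))}
if __name__=='__main__':
    for k,(a,b) in pix.items():
        g=onz(t,*a,0.03)
        for n in 'ts':
            Q=P[n].reshape(-1,3); m=(np.hypot(*(Q[:,:2]-g[:2]).T)<0.06)&(Q[:,2]>-.02)
            h,e=np.histogram(Q[m,2],bins=np.arange(-.01,.14,.004)); 
            z=np.sort(Q[m,2])[-8:].mean(); top=Q[m&(Q[:,2]>z-.006)]
            print(k,n,g[:2].round(3),'zmax',z.round(4),'topc',(top.min(0)/2+top.max(0)/2).round(3)[:2],'peaks',[(round(e[i]+.002,3),int(h[i])) for i in np.argsort(-h)[:4]])
    import cv2
    up=cv2.resize(np.hstack([s['color'][235:335,230:450]]),None,fx=3.5,fy=3.5,interpolation=cv2.INTER_CUBIC)
    cv2.imwrite('pics/crop0.png',up[:,:,::-1])
E
python3 m.py
```

```text
clear t [ 0.617 -0.071] zmax 0.1024 topc [ 0.618 -0.069] peaks [(np.float64(0.012), 1736), (np.float64(0.024), 521), (np.float64(0.028), 417), (np.float64(0.016), 199)]
clear s [ 0.617 -0.071] zmax 0.1009 topc [ 0.619 -0.069] peaks [(np.float64(0.012), 1038), (np.float64(0.024), 470), (np.float64(0.008), 338), (np.float64(0.028), 217)]
smoked t [0.62  0.037] zmax 0.1017 topc [0.623 0.036] peaks [(np.float64(0.012), 1672), (np.float64(0.024), 483), (np.float64(0.028), 433), (np.float64(0.016), 213)]
smoked s [0.62  0.037] zmax 0.1012 topc [0.625 0.038] peaks [(np.float64(0.012), 1093), (np.float64(0.024), 492), (np.float64(0.008), 336), (np.float64(0.028), 238)]
blue t [0.629 0.143] zmax 0.1016 topc [0.632 0.145] peaks [(np.float64(0.012), 1650), (np.float64(0.028), 434), (np.float64(0.024), 428), (np.float64(0.016), 231)]
blue s [0.629 0.143] zmax 0.1012 topc [0.631 0.147] peaks [(np.float64(0.012), 1244), (np.float64(0.024), 534), (np.float64(0.008), 309), (np.float64(0.028), 241)]
well t [ 0.456 -0.158] zmax 0.0324 topc [ 0.463 -0.217] peaks [(np.float64(0.0), 1186), (np.float64(0.
[... 1160 characters left out ...]
p.float64(0.028), 206), (np.float64(0.024), 201)]
turq1 t [0.504 0.039] zmax 0.0843 topc [0.504 0.041] peaks [(np.float64(0.0), 2760), (np.float64(0.004), 334), (np.float64(-0.004), 196), (np.float64(0.08), 128)]
turq1 s [0.504 0.039] zmax 0.0828 topc [0.505 0.041] peaks [(np.float64(0.0), 1290), (np.float64(-0.004), 383), (np.float64(0.004), 113), (np.float64(0.08), 75)]
turq2 t [0.663 0.303] zmax 0.0838 topc [0.659 0.297] peaks [(np.float64(0.0), 2317), (np.float64(-0.004), 223), (np.float64(0.004), 217), (np.float64(0.08), 112)]
turq2 s [0.663 0.303] zmax 0.0837 topc [0.662 0.299] peaks [(np.float64(0.0), 2290), (np.float64(-0.004), 532), (np.float64(0.004), 154), (np.float64(0.08), 103)]
```

View pics/crop0.png

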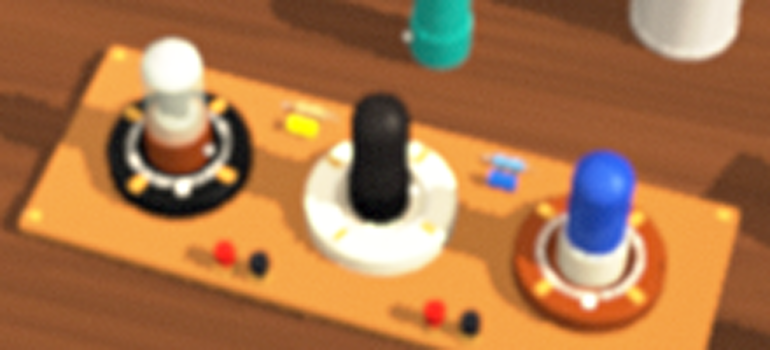

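The crop confirms it: clear valve (brown base) in black at crop (180,150), smoked (black base) in white at (380,180), blue (white base) in brown at (597,235). The turquoise decoy is at (440,30). Next I'll refine the centres.

```bash
cat > m2.py <<'E'
from m import *
from scipy.optimize import least_squares
def fit(p,r,it=3):
    # outer boundary points per angle bin -> fixed-radius circle fit
    c=p.mean(0)
    for _ in range(it):
        a=np.arctan2(*(p-c).T[::-1]); d=np.hypot(*(p-c).T); b=(a/(np.pi/18)).astype(int)
        e=np.array([p[b==k][np.argmax(d[b==k])] for k in np.unique(b)])
        f=least_squares(lambda x:np.hypot(*(e-x[:2]).T)-x[2],[*c,r],loss='soft_l1',f_scale=.002).x; c=f[:2]
    return f
def seg(n,g,R,z0,z1):
    Q=P[n].reshape(-1,3); m=(np.hypot(*(Q[:,:2]-g).T)<R)&(Q[:,2]>z0)&(Q[:,2]<z1); return Q[m][:,:2]
for k,g,R,z0,z1,r in [('sock_black',(.62,-.07),.045,.021,.031,.038),('sock_white',(.623,.037),.045,.021,.031,.038),('sock_brown',(.631,.146),.045,.021,.031,.038),('well',(.456,-.158),.038,.019,.03,.034),('can',(.448,.166),.04,.085,.1,.028),('clear',(.619,-.069),.03,.08,.12,.014),('smoked',(.624,.037),.03,.08,.12,.014),('blue',(.631,.146),.03,.08,.12,.014),('turq1',(.504,.04),.03,.06,.12,.014)]:
    for n in 'ts': print(k,n,fit(seg(n,np.array(g),R,z0,z1),r).round(4))
    try: print('   both',fit(np.vstack([seg(n,np.array(g),R,z0,z1) for n in 'ts']),r).round(4))
    except Exception as x: print(x)
E
python3 m2.py; grep -n . /dev/null; python3 -c "
from h import *
from scipy.spatial.transform import Rotation as R
s=telemetry.sense();q=s['ee_rot'];print(R.from_quat([*q[1:],q[0]]).as_matrix().round(4))"
```

```text
sock_black t [ 0.6185 -0.0705  0.0377]
sock_black s [ 0.619  -0.0691  0.0376]
   both [ 0.6188 -0.0698  0.0382]
sock_white t [0.6232 0.0372 0.0377]
sock_white s [0.6232 0.0386 0.0379]
   both [0.6233 0.038  0.0383]
sock_brown t [0.6306 0.1448 0.0378]
sock_brown s [0.6307 0.1459 0.0379]
   both [0.6308 0.1453 0.0383]
well t [ 0.4556 -0.1575  0.0335]
well s [ 0.4565 -0.1562  0.0333]
   both [ 0.456 -0.157  0.034]
can t [0.4478 0.165  0.0276]
can s [0.4481 0.1663 0.0279]
   both [0.4481 0.1656 0.0284]
clear t [ 0.6171 -0.0703  0.0141]
clear s [ 0.6197 -0.0685  0.014 ]
   both [ 0.6182 -0.0693  0.015 ]
smoked t [0.6227 0.036  0.0141]
smoked s [0.6255 0.0382 0.0138]
   both [0.6239 0.037  0.0151]
blue t [0.6307 0.1449 0.0142]
blue s [0.6332 0.1473 0.0139]
   both [0.6317 0.1462 0.0151]
turq1 t [0.5038 0.0401 0.0145]
turq1 s [0.5061 0.0421 0.0138]
   both [0.5046 0.0408 0.0152]
[[-9.048e-01  4.258e-01 -1.000e-03]
 [ 4.258e-01  9.048e-01 -1.800e-03]
 [ 1.000e-04 -2.000e-03 -1.000e+00]]
```

{"fn": "apply_moves", "kwargs": {
  "series": [
    [-0.59, -0.475, 0.063, 10.8, 0],
    [-0.59, -0.475, 0.063, 10.8, 0],
    [-0.59, -0.475, 0.063, 10.8, 0],
    [-0.59, -0.475, 0.063, 10.8, 0],
    [-0.59, -0.475, 0.063, 10.8, 0],
    [-0.59, -0.475, 0.063, 10.8, 0],
    [-0.59, -0.475, 0.063, 10.8, 0],
    [-0.59, -0.475, 0.063, 10.8, 0]
  ]
}}

```text
time: 0.9
eef_pos: [0.4621, 0.2504, 0.2703]
ee_rot: [-0.0, 0.709, 0.706, -0.0]
ft_force: [-0.0, 0.5, 0.0]
width: 0.0855
grasp_force: 0.0
```

{"fn": "apply_moves", "kwargs": {
  "series": [
    [-0.32, 0.157, 0.03, 0, 0],
    [-0.32, 0.157, 0.03, 0, 0],
    [-0.32, 0.157, 0.03, 0, 0],
    [-0.32, 0.157, 0.03, 0, 0],
    [-0.32, 0.157, 0.03, 0, 0],
    [-0.32, 0.157, 0.03, 0, 0],
    [-0.32, 0.157, 0.03, 0, 0],
    [-0.32, 0.157, 0.03, 0, 0]
  ]
}}

```text
time: 1.7
eef_pos: [0.6202, -0.0725, 0.2396]
ee_rot: [0.001, 0.709, 0.706, -0.001]
ft_force: [-0.7, -0.4, -0.0]
width: 0.085
grasp_force: 0.0
```

```bash
cat > w.py <<'E'
import sys
from h import *
from scipy.spatial.transform import Rotation as R
def delta(x,y,z):
    s=telemetry.sense();q=s['ee_rot'];M=R.from_quat([*q[1:],q[0]]).as_matrix()
    print('t',s['time'],'pos',s['eef_pos'].round(4),'ft',s['ft_force'].round(1),'w',round(s['width'],4),'yaw y',np.degrees(np.arctan2(M[1,1],M[0,1])).round(2))
    print('d',(M.T@(np.array([x,y,z])-s['eef_pos'])).round(4))
if __name__=='__main__': delta(*map(float,sys.argv[1:4]))
E
python3 w.py .6185 -.0695 .1245; python3 -c "
from h import *
c=snap('wrist','w1.png');print(c['extrinsics'],c['fx'])"
```

```text
t 1.7 pos [ 0.6202 -0.0725  0.2396] ft [-0.7 -0.4 -0. ] w 0.085 yaw y -0.25
d [ 0.0031 -0.0016  0.1151]
[[ 9.99989769e-01 -4.51988790e-03 -1.81046785e-04 -6.21045774e-01]
 [ 4.31139070e-03  9.64445895e-01 -2.64245202e-01  8.50061922e-02]
 [ 1.36896852e-03  2.64241718e-01  9.64455515e-01 -2.97561415e-01]
 [ 0.00000000e+00  0.00000000e+00  0.00000000e+00  1.00000000e+00]] 373.49317557745775
```

View pics/w1.png

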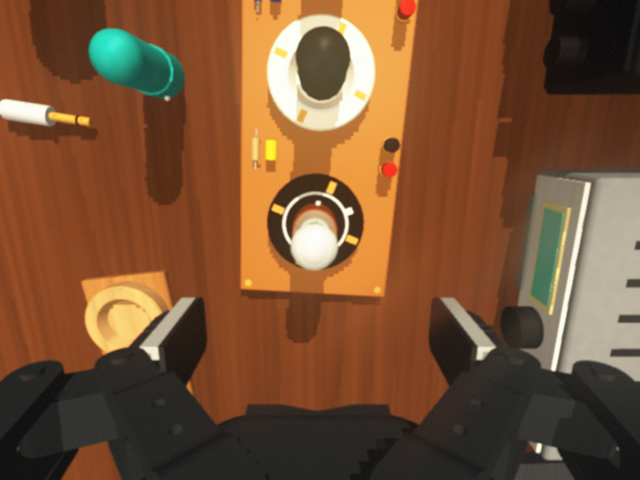

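The wrist view shows the clear valve's silvery dome at (314,246), centred between the fingers at about 318. The black socket is at (315,221), smoked in white at (322,65), and the free well at (125,315). Going down.

{"fn": "apply_moves", "kwargs": {
  "series": [
    [0.001, -0.001, 0.03, 0, 0],
    [0.001, -0.001, 0.06, 0, 0],
    [0.001, -0.001, 0.09, 0, 0],
    [0.001, -0.001, 0.11, 0, 0],
    [0.001, -0.001, 0.11, 0, 0]
  ]
}}

```text
time: 2.25
eef_pos: [0.6144, -0.0648, 0.1266]
ee_rot: [-0.004, 0.707, 0.708, -0.002]
ft_force: [-0.4, 1.0, 0.2]
width: 0.0856
grasp_force: 0.0
```

```bash
python3 w.py .6185 -.0695 .1245
```

```text
t 2.25 pos [ 0.6144 -0.0648  0.1266] ft [-0.4  1.   0.2] w 0.0856 yaw y 0.07
d [-0.0047  0.0041  0.0021]
```

{"fn": "apply_moves", "kwargs": {
  "series": [
    [-0.001, 0.001, 0.002, 0, 0],
    [-0.001, 0.001, 0.002, 0, 0],
    [-0.001, 0.001, 0.002, 0, 0]
  ]
}}

```text
time: 2.55
eef_pos: [0.62, -0.0675, 0.1306]
ee_rot: [0.001, 0.707, 0.707, 0.001]
ft_force: [-1.0, -0.2, -0.3]
width: 0.0854
grasp_force: 0.0
```

```bash
python3 w.py .6185 -.0695 .1245
```

```text
t 2.55 pos [ 0.62   -0.0675  0.1306] ft [-1.  -0.2 -0.3] w 0.0854 yaw y 0.02
d [-0.002  -0.0016  0.0061]
```

{"fn": "apply_moves", "kwargs": {
  "series": [
    [0, 0, 0, 0, 0],
    [0, 0, 0, 0, 0],
    [0, 0, 0, 0, 0],
    [0, 0, 0, 0, 0]
  ]
}}

```text
time: 2.95
eef_pos: [0.6189, -0.0677, 0.1289]
ee_rot: [0.0, 0.707, 0.707, 0.0]
ft_force: [-0.9, -0.8, 0.3]
width: 0.0853
grasp_force: 0.0
```

```bash
python3 w.py .6185 -.0695 .1245
```

```text
t 2.95 pos [ 0.6189 -0.0677  0.1289] ft [-0.9 -0.8  0.3] w 0.0853 yaw y -0.01
d [-0.0018 -0.0004  0.0044]
```

{"fn": "apply_moves", "kwargs": {
  "series": [
    [-0.002, 0, 0.003, 0, 0],
    [-0.002, 0, 0.003, 0, 0],
    [-0.002, 0, 0.003, 0, 255],
    [-0.002, 0, 0.003, 0, 255],
    [-0.002, 0, 0.003, 0, 255],
    [-0.002, 0, 0.003, 0, 255],
    [-0.002, 0, 0.003, 0, 255],
    [-0.002, 0, 0.003, 0, 255]
  ]
}}

```text
time: 3.75
eef_pos: [0.6191, -0.0696, 0.1259]
ee_rot: [0.0, 0.707, 0.707, 0.0]
ft_force: [-1.0, 0.7, 0.4]
width: 0.0284
grasp_force: 59.1
```

```bash
python3 w.py .4558 -.157 .24
```

```text
t 3.75 pos [ 0.6191 -0.0696  0.1259] ft [-1.   0.7  0.4] w 0.0284 yaw y 0.0
d [-0.0874 -0.1632 -0.1141]
```

{"fn": "apply_moves", "kwargs": {
  "series": [
    [0, 0, -0.015, 0, 255],
    [0, 0, -0.045, 0, 255],
    [0, 0, -0.08, 0, 255],
    [-0.01, -0.02, -0.1, 0, 255],
    [-0.03, -0.06, -0.11, 0, 255],
    [-0.055, -0.105, -0.11, 0, 255],
    [-0.078, -0.145, -0.11, 0, 255],
    [-0.0875, -0.163, -0.11, 0, 255]
  ]
}}

```text
time: 4.55
eef_pos: [0.4526, -0.1581, 0.2364]
ee_rot: [-0.0, 0.708, 0.707, -0.001]
ft_force: [0.4, 0.4, 0.1]
width: 0.0284
grasp_force: 59.3
```

{"fn": "apply_moves", "kwargs": {
  "series": [
    [0, 0, 0.02, 0, 255],
    [0, 0, 0.05, 0, 255],
    [0, 0, 0.075, 0, 255],
    [0, 0, 0.085, 0, 255],
    [0, 0, 0.085, 0, 255],
    [0, 0, 0.085, 0, 255],
    [0, 0, 0.085, 0, 255],
    [0, 0, 0.085, 0, 255]
  ]
}}

```text
time: 5.35
eef_pos: [0.457, -0.1575, 0.1522]
ee_rot: [0.001, 0.707, 0.707, 0.001]
ft_force: [0.3, 0.6, -0.3]
width: 0.0289
grasp_force: 59.3
```

```bash
python3 w.py .4558 -.157 .1225; python3 -c "
from h import *
snap('scene','s1.png')"
```

```text
t 5.35 pos [ 0.457  -0.1575  0.1522] ft [ 0.3  0.6 -0.3] w 0.0289 yaw y 0.01
d [ 0.0005 -0.0012  0.0297]
```

View pics/s1.png

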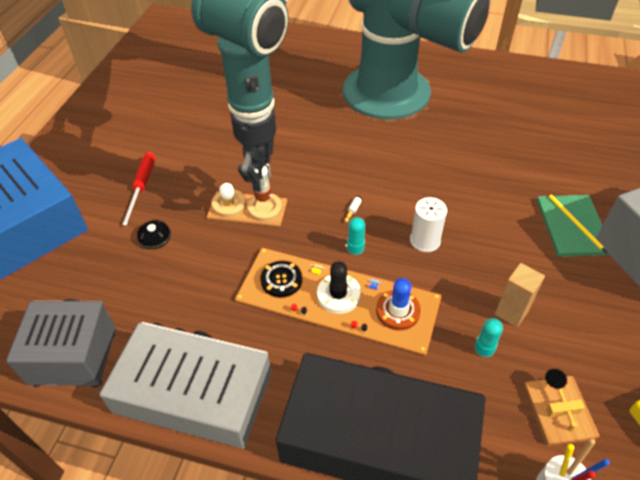

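The clear valve is held over the free well at (263,200), the lamp at (227,192) hasn't moved, and the black socket is empty at (281,278).

{"fn": "apply_moves", "kwargs": {
  "series": [
    [0.0005, -0.001, 0.01, 0, 255],
    [0.0005, -0.001, 0.02, 0, 255],
    [0.0005, -0.001, 0.026, 0, 255],
    [0.0005, -0.001, 0.029, 0, 255],
    [0.0005, -0.001, 0.03, 0, 255],
    [0.0005, -0.001, 0.03, 0, 255],
    [0.0005, -0.001, 0.03, 0, 255]
  ]
}}

```text
time: 6.1
eef_pos: [0.4541, -0.1564, 0.1218]
ee_rot: [-0.002, 0.707, 0.707, -0.001]
ft_force: [-6.4, 2.9, 15.8]
width: 0.0288
grasp_force: 61.6
```

```bash
python3 w.py .4558 -.157 .1215
```

```text
t 6.1 pos [ 0.4541 -0.1564  0.1218] ft [-6.4  2.9 15.8] w 0.0288 yaw y 0.01
d [-0.0006  0.0017  0.0003]
```

{"fn": "apply_moves", "kwargs": {
  "series": [
    [0, 0, -0.001, 0, 255],
    [0, 0, -0.001, 0, 255],
    [0, 0, -0.001, 0, 0],
    [0, 0, -0.001, 0, 0],
    [0, 0, -0.001, 0, 0],
    [0, 0, -0.001, 0, 0],
    [0, 0, -0.001, 0, 0]
  ]
}}

```text
time: 6.8
eef_pos: [0.4549, -0.1566, 0.1216]
ee_rot: [-0.0, 0.707, 0.707, -0.0]
ft_force: [-0.2, 0.3, -0.0]
width: 0.0854
grasp_force: 0.0
```

```bash
python3 w.py .6235 .0375 .24
```

```text
t 6.8 pos [ 0.4549 -0.1566  0.1216] ft [-0.2  0.3 -0. ] w 0.0854 yaw y -0.0
d [ 0.1941  0.1686 -0.1185]
```

{"fn": "apply_moves", "kwargs": {
  "series": [
    [0, 0, -0.03, 0, 0],
    [0, 0, -0.07, 0, 0],
    [0, 0, -0.11, 0, 0],
    [0.03, 0.026, -0.118, 0, 0],
    [0.065, 0.056, -0.118, 0, 0],
    [0.1, 0.087, -0.118, 0, 0],
    [0.135, 0.117, -0.118, 0, 0],
    [0.17, 0.147, -0.118, 0, 0]
  ]
}}

```text
time: 7.6
eef_pos: [0.6029, 0.0149, 0.2398]
ee_rot: [0.0, 0.707, 0.707, 0.0]
ft_force: [0.9, -1.1, 0.4]
width: 0.0853
grasp_force: 0.0
```

{"fn": "apply_moves", "kwargs": {
  "series": [
    [0.018, 0.016, 0, 0, 0],
    [0.0242, 0.0214, 0, 0, 0],
    [0.0242, 0.0214, 0.01, 0, 0],
    [0.0242, 0.0214, 0.04, 0, 0],
    [0.0242, 0.0214, 0.08, 0, 0],
    [0.0242, 0.0214, 0.09, 0, 0],
    [0.0242, 0.0214, 0.09, 0, 0],
    [0.0242, 0.0214, 0.09, 0, 0]
  ]
}}

```text
time: 8.4
eef_pos: [0.6236, 0.0369, 0.1507]
ee_rot: [0.0, 0.707, 0.707, 0.0]
ft_force: [0.0, -0.3, 0.5]
width: 0.0855
grasp_force: 0.0
```

```bash
python3 w.py .6235 .0375 .126
```

```text
t 8.4 pos [0.6236 0.0369 0.1507] ft [ 0.  -0.3  0.5] w 0.0855 yaw y -0.05
d [ 0.0007 -0.0001  0.0247]
```

{"fn": "apply_moves", "kwargs": {
  "series": [
    [0, 0, 0.012, 0, 0],
    [0, 0, 0.024, 0, 0],
    [0, 0, 0.024, 0, 0],
    [0, 0, 0.024, 0, 0],
    [0, 0, 0.024, 0, 255],
    [0, 0, 0.024, 0, 255],
    [0, 0, 0.024, 0, 255],
    [0, 0, 0.024, 0, 255]
  ]
}}

```text
time: 9.2
eef_pos: [0.6235, 0.0376, 0.1262]
ee_rot: [0.0, 0.707, 0.707, 0.0]
ft_force: [-4.6, 0.0, 18.4]
width: 0.0288
grasp_force: 60.2
```

{"fn": "apply_moves", "kwargs": {
  "series": [
    [0, 0, 0, 0, 255],
    [0, 0, 0, 0, 255]
  ]
}}

```text
time: 9.4
eef_pos: [0.6237, 0.0376, 0.1263]
ee_rot: [0.0, 0.707, 0.707, 0.0]
ft_force: [-0.1, 0.6, 2.1]
width: 0.0285
grasp_force: 59.5
```

```bash
python3 w.py .6188 -.0697 .24
```

```text
t 9.4 pos [0.6237 0.0376 0.1263] ft [-0.1  0.6  2.1] w 0.0285 yaw y 0.0
d [-0.1073 -0.0048 -0.1137]
```

{"fn": "apply_moves", "kwargs": {
  "series": [
    [0, 0, -0.015, 0, 255],
    [0, 0, -0.04, 0, 255],
    [-0.01, 0, -0.06, 0, 255],
    [-0.035, -0.002, -0.06, 0, 255],
    [-0.07, -0.003, -0.06, 0, 255],
    [-0.1, -0.0048, -0.06, 0, 255],
    [-0.1073, -0.0048, -0.06, 0, 255],
    [-0.1073, -0.0048, -0.06, 0, 255]
  ]
}}

```text
time: 10.2
eef_pos: [0.6185, -0.0708, 0.1863]
ee_rot: [0.0, 0.708, 0.706, 0.0]
ft_force: [0.6, 0.7, -0.8]
width: 0.0286
grasp_force: 59.1
```

{"fn": "apply_moves", "kwargs": {
  "series": [
    [0, 0, 0, 0, 255],
    [0, 0, 0.015, 0, 255],
    [0, 0, 0.03, 0, 255],
    [0, 0, 0.045, 0, 255],
    [0, 0, 0.045, 0, 255],
    [0, 0, 0.045, 0, 255],
    [0, 0, 0.045, 0, 255]
  ]
}}

```text
time: 10.9
eef_pos: [0.6189, -0.0697, 0.1409]
ee_rot: [0.0, 0.707, 0.707, 0.0]
ft_force: [-0.2, 0.3, -0.3]
width: 0.029
grasp_force: 59.2
```

```bash
python3 w.py .6188 -.0697 .1265
```

```text
t 10.9 pos [ 0.6189 -0.0697  0.1409] ft [-0.2  0.3 -0.3] w 0.029 yaw y 0.01
d [-0.     -0.0001  0.0144]
```

{"fn": "apply_moves", "kwargs": {
  "series": [
    [0, 0, 0.006, 0, 255],
    [0, 0, 0.011, 0, 255],
    [0, 0, 0.014, 0, 255],
    [0, 0, 0.014, 0, 255],
    [0, 0, 0.014, 0, 255],
    [0, 0, 0.014, 0, 255]
  ]
}}

```text
time: 11.5
eef_pos: [0.6185, -0.0697, 0.1267]
ee_rot: [0.0, 0.707, 0.707, -0.0]
ft_force: [-0.7, 0.4, -0.8]
width: 0.0284
grasp_force: 59.3
```

{"fn": "apply_moves", "kwargs": {
  "series": [
    [0, 0, 0, 0, 0],
    [0, 0, 0, 0, 0],
    [0, 0, 0, 0, 0],
    [0, 0, 0, 0, 0],
    [0, 0, 0, 0, 0]
  ]
}}

```text
time: 12.0
eef_pos: [0.6186, -0.0697, 0.1268]
ee_rot: [0.0, 0.707, 0.707, 0.0]
ft_force: [0.2, 0.6, 0.2]
width: 0.0855
grasp_force: 0.0
```

```bash
python3 w.py .631 .1455 .24
```

```text
t 12.0 pos [ 0.6186 -0.0697  0.1268] ft [0.2 0.6 0.2] w 0.0855 yaw y 0.0
d [ 0.2152  0.0125 -0.1132]
```

{"fn": "apply_moves", "kwargs": {
  "series": [
    [0, 0, -0.03, 0, 0],
    [0, 0, -0.07, 0, 0],
    [0, 0, -0.1, 0, 0],
    [0.03, 0.002, -0.11, 0, 0],
    [0.07, 0.004, -0.11, 0, 0],
    [0.115, 0.007, -0.11, 0, 0],
    [0.16, 0.01, -0.11, 0, 0],
    [0.195, 0.012, -0.11, 0, 0]
  ]
}}

```text
time: 12.8
eef_pos: [0.6304, 0.1276, 0.237]
ee_rot: [-0.0, 0.707, 0.707, 0.0]
ft_force: [0.5, 0.4, 1.0]
width: 0.0854
grasp_force: 0.0
```

{"fn": "apply_moves", "kwargs": {
  "series": [
    [0.02, 0.0005, 0, 0, 0],
    [0.02, 0.0005, 0, 0, 0],
    [0.02, 0.0005, 0.02, 0, 0],
    [0.02, 0.0005, 0.06, 0, 0],
    [0.02, 0.0005, 0.085, 0, 0],
    [0.02, 0.0005, 0.085, 0, 0],
    [0.02, 0.0005, 0.085, 0, 0],
    [0.02, 0.0005, 0.085, 0, 0]
  ]
}}

```text
time: 13.6
eef_pos: [0.6324, 0.145, 0.1539]
ee_rot: [0.001, 0.707, 0.707, 0.001]
ft_force: [-0.4, -0.8, 0.1]
width: 0.0852
grasp_force: 0.0
```

```bash
python3 w.py .631 .1455 .1263
```

```text
t 13.6 pos [0.6324 0.145  0.1539] ft [-0.4 -0.8  0.1] w 0.0852 yaw y -0.03
d [ 0.0005 -0.0015  0.0276]
```

{"fn": "apply_moves", "kwargs": {
  "series": [
    [0, -0.0005, 0.012, 0, 0],
    [0, -0.0005, 0.025, 0, 0],
    [0, -0.0005, 0.025, 0, 0],
    [0, -0.0005, 0.025, 0, 0],
    [0, -0.0005, 0.025, 0, 255],
    [0, -0.0005, 0.025, 0, 255],
    [0, -0.0005, 0.025, 0, 255],
    [0, -0.0005, 0.025, 0, 255]
  ]
}}

```text
time: 14.4
eef_pos: [0.6308, 0.1454, 0.1272]
ee_rot: [0.0, 0.707, 0.707, 0.0]
ft_force: [-1.5, -1.0, 14.4]
width: 0.0287
grasp_force: 60.8
```

{"fn": "apply_moves", "kwargs": {
  "series": [
    [0, 0, 0, 0, 255],
    [0, 0, 0, 0, 255]
  ]
}}

```text
time: 14.6
eef_pos: [0.6309, 0.1454, 0.1273]
ee_rot: [0.0, 0.707, 0.707, 0.0]
ft_force: [0.2, 0.4, 2.7]
width: 0.0283
grasp_force: 59.4
```

```bash
python3 w.py .6232 .0377 .1263
```

```text
t 14.6 pos [0.6309 0.1454 0.1273] ft [0.2 0.4 2.7] w 0.0283 yaw y -0.0
d [-0.1077 -0.0077  0.001 ]
```

Seating height for this grasp is 0.1273. Moving blue to the white socket.

{"fn": "apply_moves", "kwargs": {
  "series": [
    [0, 0, -0.015, 0, 255],
    [0, 0, -0.04, 0, 255],
    [-0.01, 0, -0.06, 0, 255],
    [-0.035, -0.003, -0.06, 0, 255],
    [-0.07, -0.005, -0.06, 0, 255],
    [-0.1, -0.0075, -0.06, 0, 255],
    [-0.1077, -0.0077, -0.06, 0, 255],
    [-0.1077, -0.0077, -0.06, 0, 255]
  ]
}}

```text
time: 15.4
eef_pos: [0.6228, 0.0365, 0.1874]
ee_rot: [0.0, 0.708, 0.706, 0.0]
ft_force: [-0.3, 0.2, -0.6]
width: 0.0285
grasp_force: 59.2
```

{"fn": "apply_moves", "kwargs": {
  "series": [
    [0, 0, 0, 0, 255],
    [0, 0, 0.015, 0, 255],
    [0, 0, 0.03, 0, 255],
    [0, 0, 0.045, 0, 255],
    [0, 0, 0.045, 0, 255],
    [0, 0, 0.045, 0, 255],
    [0, 0, 0.045, 0, 255]
  ]
}}

```text
time: 16.1
eef_pos: [0.6231, 0.0377, 0.1419]
ee_rot: [0.0, 0.707, 0.707, 0.0]
ft_force: [-0.5, 0.3, 0.4]
width: 0.0286
grasp_force: 59.2
```

```bash
python3 w.py .6232 .0377 .1275
```

```text
t 16.1 pos [0.6231 0.0377 0.1419] ft [-0.5  0.3  0.4] w 0.0286 yaw y 0.01
d [0.     0.     0.0144]
```

{"fn": "apply_moves", "kwargs": {
  "series": [
    [0, 0, 0.006, 0, 255],
    [0, 0, 0.011, 0, 255],
    [0, 0, 0.0145, 0, 255],
    [0, 0, 0.0145, 0, 255],
    [0, 0, 0.0145, 0, 255],
    [0, 0, 0.0145, 0, 255]
  ]
}}

```text
time: 16.7
eef_pos: [0.6229, 0.0375, 0.1273]
ee_rot: [0.0, 0.707, 0.707, 0.0]
ft_force: [-0.8, -0.0, 1.0]
width: 0.0286
grasp_force: 59.2
```

{"fn": "apply_moves", "kwargs": {
  "series": [
    [0, 0, 0, 0, 0],
    [0, 0, 0, 0, 0],
    [0, 0, 0, 0, 0],
    [0, 0, 0, 0, 0],
    [0, 0, 0, 0, 0]
  ]
}}

```text
time: 17.2
eef_pos: [0.6228, 0.0376, 0.1272]
ee_rot: [-0.0, 0.707, 0.707, 0.0]
ft_force: [-0.3, 0.6, 0.0]
width: 0.0856
grasp_force: 0.0
```

```bash
python3 w.py .4555 -.1568 .24
```

```text
t 17.2 pos [0.6228 0.0376 0.1272] ft [-0.3  0.6  0. ] w 0.0856 yaw y -0.0
d [-0.1944 -0.1673 -0.1128]
```

{"fn": "apply_moves", "kwargs": {
  "series": [
    [0, 0, -0.03, 0, 0],
    [0, 0, -0.07, 0, 0],
    [0, 0, -0.1, 0, 0],
    [-0.03, -0.026, -0.113, 0, 0],
    [-0.065, -0.056, -0.113, 0, 0],
    [-0.1, -0.086, -0.113, 0, 0],
    [-0.135, -0.116, -0.113, 0, 0],
    [-0.17, -0.146, -0.113, 0, 0]
  ]
}}

```text
time: 18.0
eef_pos: [0.4755, -0.1334, 0.2404]
ee_rot: [0.0, 0.707, 0.707, 0.0]
ft_force: [0.4, 0.2, 0.4]
width: 0.0854
grasp_force: 0.0
```

{"fn": "apply_moves", "kwargs": {
  "series": [
    [-0.0244, -0.0213, 0, 0, 0],
    [-0.0244, -0.0213, 0, 0, 0],
    [-0.0244, -0.0213, 0.02, 0, 0],
    [-0.0244, -0.0213, 0.05, 0, 0],
    [-0.0244, -0.0213, 0.07, 0, 0],
    [-0.0244, -0.0213, 0.07, 0, 0],
    [-0.0244, -0.0213, 0.07, 0, 0],
    [-0.0244, -0.0213, 0.07, 0, 0]
  ]
}}

```text
time: 18.8
eef_pos: [0.4568, -0.1569, 0.1717]
ee_rot: [0.001, 0.707, 0.707, 0.001]
ft_force: [-0.3, -0.0, 0.6]
width: 0.0857
grasp_force: 0.0
```

```bash
python3 w.py .4555 -.1568 .1215; python3 -c "
from h import *
snap('top','t2.png');snap('scene','s2.png')
import m
Q=m.cloud(load('s2.png')).reshape(-1,3)
for n,g in [('clear',(.456,-.157)),('smoked',(.6188,-.07)),('blue',(.6232,.0377))]:
    k=(np.hypot(*(Q[:,:2]-g).T)<.025)&(Q[:,2]>.03); q=Q[k]; print(n,np.sort(q[:,2])[-8:].mean().round(4),k.sum(), (q[q[:,2]>q[:,2].max()-.01][:,:2].mean(0)).round(4))
"
```

```text
t 18.8 pos [ 0.4568 -0.1569  0.1717] ft [-0.3 -0.   0.6] w 0.0857 yaw y 0.02
d [ 0.0002 -0.0014  0.0502]
clear 0.4087 573 [ 0.4745 -0.165 ]
smoked 0.101 577 [ 0.621  -0.0685]
blue 0.1006 581 [0.6259 0.0398]
```

View pics/s2.png

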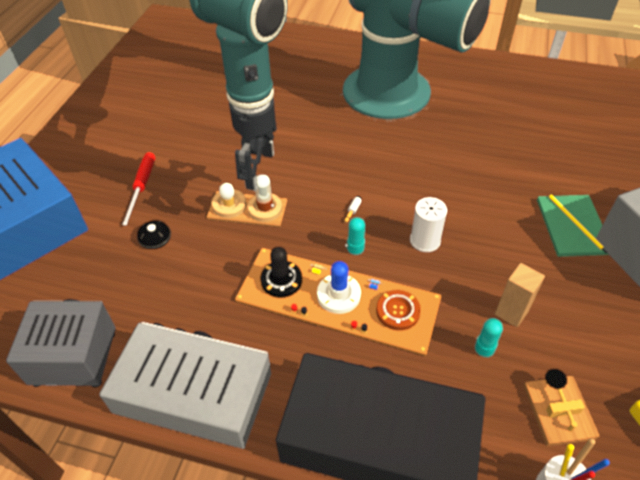

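Smoked is seated in black (280,265), blue in white (340,280), clear stands in the well (264,195), and the brown socket is empty (398,308). All are upright, with tops at 0.101. Next is the clear valve.

{"fn": "apply_moves", "kwargs": {
  "series": [
    [0, -0.0007, 0.02, 0, 0],
    [0, -0.0007, 0.04, 0, 0],
    [0, -0.0007, 0.0485, 0, 0],
    [0, -0.0007, 0.0485, 0, 0],
    [0, -0.0007, 0.0485, 0, 255],
    [0, -0.0007, 0.0485, 0, 255],
    [0, -0.0007, 0.0485, 0, 255],
    [0, -0.0007, 0.0485, 0, 255]
  ]
}}

```text
time: 19.7
eef_pos: [0.4553, -0.157, 0.1225]
ee_rot: [0.001, 0.707, 0.707, 0.0]
ft_force: [-4.3, -0.7, 22.2]
width: 0.0288
grasp_force: 60.6
```

{"fn": "apply_moves", "kwargs": {
  "series": [
    [0, 0, 0, 0, 255],
    [0, 0, 0, 0, 255]
  ]
}}

```text
time: 19.9
eef_pos: [0.4554, -0.1571, 0.1226]
ee_rot: [0.001, 0.707, 0.707, 0.0]
ft_force: [-0.4, 0.7, 5.1]
width: 0.0283
grasp_force: 59.2
```

```bash
python3 w.py .6307 .1453 .23
```

```text
t 19.9 pos [ 0.4554 -0.1571  0.1226] ft [-0.4  0.7  5.1] w 0.0283 yaw y 0.0
d [ 0.3023  0.1754 -0.1073]
```

{"fn": "apply_moves", "kwargs": {
  "series": [
    [0, 0, -0.015, 0, 255],
    [0, 0, -0.045, 0, 255],
    [0, 0, -0.08, 0, 255],
    [0, 0, -0.11, 0, 255],
    [0.02, 0.012, -0.115, 0, 255],
    [0.055, 0.032, -0.115, 0, 255],
    [0.09, 0.052, -0.115, 0, 255],
    [0.125, 0.073, -0.115, 0, 255]
  ]
}}

```text
time: 20.7
eef_pos: [0.5281, -0.0307, 0.2366]
ee_rot: [0.0, 0.707, 0.707, -0.0]
ft_force: [1.0, -0.6, -0.3]
width: 0.0284
grasp_force: 59.1
```

{"fn": "apply_moves", "kwargs": {
  "series": [
    [0.035, 0.02, 0, 0, 255],
    [0.07, 0.04, 0, 0, 255],
    [0.11, 0.063, 0, 0, 255],
    [0.145, 0.083, 0, 0, 255],
    [0.165, 0.095, 0, 0, 255],
    [0.1773, 0.1024, 0, 0, 255],
    [0.1773, 0.1024, 0, 0, 255],
    [0.1773, 0.1024, 0, 0, 255]
  ]
}}

```text
time: 21.5
eef_pos: [0.6296, 0.1448, 0.2361]
ee_rot: [-0.0, 0.707, 0.707, -0.001]
ft_force: [0.1, -0.5, -1.6]
width: 0.0286
grasp_force: 59.2
```

{"fn": "apply_moves", "kwargs": {
  "series": [
    [0, 0, 0.02, 0, 255],
    [0, 0, 0.05, 0, 255],
    [0, 0, 0.08, 0, 255],
    [0, 0, 0.095, 0, 255],
    [0, 0, 0.095, 0, 255],
    [0, 0, 0.095, 0, 255],
    [0, 0, 0.095, 0, 255],
    [0, 0, 0.095, 0, 255]
  ]
}}

```text
time: 22.3
eef_pos: [0.6315, 0.1456, 0.1439]
ee_rot: [0.001, 0.707, 0.707, 0.001]
ft_force: [0.6, 0.4, -0.1]
width: 0.0284
grasp_force: 59.2
```

```bash
python3 w.py .6307 .1453 .127
```

```text
t 22.3 pos [0.6315 0.1456 0.1439] ft [ 0.6  0.4 -0.1] w 0.0284 yaw y -0.0
d [-0.0003 -0.0008  0.0169]
```

{"fn": "apply_moves", "kwargs": {
  "series": [
    [0, 0, 0.006, 0, 255],
    [0, 0, 0.011, 0, 255],
    [0, 0, 0.0145, 0, 255],
    [0, 0, 0.0145, 0, 255],
    [0, 0, 0.0145, 0, 255],
    [0, 0, 0.0145, 0, 255]
  ]
}}

```text
time: 22.9
eef_pos: [0.63, 0.1455, 0.1269]
ee_rot: [-0.0, 0.707, 0.707, -0.0]
ft_force: [-0.5, -0.5, -0.8]
width: 0.0289
grasp_force: 59.3
```

```bash
python3 w.py .6307 .1453 .127
```

```text
t 22.9 pos [0.63   0.1455 0.1269] ft [-0.5 -0.5 -0.8] w 0.0289 yaw y 0.0
d [-0.0002  0.0007 -0.0001]
```

{"fn": "apply_moves", "kwargs": {
  "series": [
    [0, 0, 0.0007, 0, 255],
    [0, 0, 0.0007, 0, 255],
    [0, 0, 0.0007, 0, 0],
    [0, 0, 0.0007, 0, 0],
    [0, 0, 0.0007, 0, 0],
    [0, 0, 0.0007, 0, 0],
    [0, 0, 0.0007, 0, 0]
  ]
}}

```text
time: 23.6
eef_pos: [0.6302, 0.1455, 0.1265]
ee_rot: [0.0, 0.707, 0.707, 0.0]
ft_force: [-0.1, 1.0, -0.9]
width: 0.0855
grasp_force: 0.0
```

```bash
python3 w.py .448 .1656 .24
```

```text
t 23.6 pos [0.6302 0.1455 0.1265] ft [-0.1  1.  -0.9] w 0.0855 yaw y 0.0
d [ 0.0201 -0.1822 -0.1135]
```

{"fn": "apply_moves", "kwargs": {
  "series": [
    [0, 0, -0.03, 0, 0],
    [0, 0, -0.07, 0, 0],
    [0, 0, -0.1, 0, 0],
    [0.005, -0.03, -0.113, 0, 0],
    [0.01, -0.07, -0.113, 0, 0],
    [0.015, -0.11, -0.113, 0, 0],
    [0.02, -0.15, -0.113, 0, 0],
    [0.02, -0.182, -0.113, 0, 0]
  ]
}}

```text
time: 24.4
eef_pos: [0.446, 0.1657, 0.2393]
ee_rot: [-0.0, 0.707, 0.707, -0.0]
ft_force: [-0.4, 0.2, -0.0]
width: 0.0851
grasp_force: 0.0
```

{"fn": "apply_moves", "kwargs": {
  "series": [
    [0, 0, 0, 0, 0],
    [0, 0, 0, 0, 0],
    [0, 0, 0.02, 0, 0],
    [0, 0, 0.05, 0, 0],
    [0, 0, 0.08, 0, 0],
    [0, 0, 0.08, 0, 0],
    [0, 0, 0.08, 0, 0],
    [0, 0, 0.08, 0, 0]
  ]
}}

```text
time: 25.2
eef_pos: [0.45, 0.1658, 0.1612]
ee_rot: [0.001, 0.707, 0.707, 0.001]
ft_force: [-0.1, -0.5, 0.3]
width: 0.0851
grasp_force: 0.0
```

```bash
python3 w.py .448 .1656 .115
```

```text
t 25.2 pos [0.45   0.1658 0.1612] ft [-0.1 -0.5  0.3] w 0.0851 yaw y -0.02
d [-0.0003 -0.0021  0.0462]
```

{"fn": "apply_moves", "kwargs": {
  "series": [
    [0, -0.0005, 0.015, 0, 0],
    [0, -0.0005, 0.03, 0, 0],
    [0, -0.0005, 0.044, 0, 0],
    [0, -0.0005, 0.044, 0, 0],
    [0, -0.0005, 0.044, 0, 0],
    [0, -0.0005, 0.044, 0, 255],
    [0, -0.0005, 0.044, 0, 255],
    [0, -0.0005, 0.044, 0, 255]
  ]
}}

```text
time: 26.0
eef_pos: [0.4488, 0.1658, 0.117]
ee_rot: [0.001, 0.707, 0.707, 0.001]
ft_force: [-0.4, 1.0, 4.9]
width: 0.0542
grasp_force: 62.9
```

{"fn": "apply_moves", "kwargs": {
  "series": [
    [0, 0, 0, 0, 255],
    [0, 0, 0, 0, 255],
    [0, 0, 0, 0, 255]
  ]
}}

```text
time: 26.3
eef_pos: [0.4488, 0.1658, 0.117]
ee_rot: [0.001, 0.707, 0.707, 0.001]
ft_force: [-0.1, 1.1, 6.0]
width: 0.054
grasp_force: 62.9
```

```bash
python3 w.py .6188 -.0697 .27
```

```text
t 26.3 pos [0.4488 0.1658 0.117 ] ft [-0.1  1.1  6. ] w 0.054 yaw y 0.0
d [-0.2354  0.1704 -0.1527]
```

{"fn": "apply_moves", "kwargs": {
  "series": [
    [0, 0, -0.015, 0, 255],
    [0, 0, -0.045, 0, 255],
    [0, 0, -0.08, 0, 255],
    [0, 0, -0.115, 0, 255],
    [0, 0, -0.145, 0, 255],
    [0, 0, -0.153, 0, 255],
    [-0.02, 0.014, -0.153, 0, 255],
    [-0.05, 0.036, -0.153, 0, 255]
  ]
}}

```text
time: 27.1
eef_pos: [0.483, 0.116, 0.2681]
ee_rot: [-0.0, 0.706, 0.708, 0.0]
ft_force: [0.1, 0.3, -1.6]
width: 0.0542
grasp_force: 63.2
```

{"fn": "apply_moves", "kwargs": {
  "series": [
    [-0.03, 0.022, 0, 0, 255],
    [-0.06, 0.044, 0, 0, 255],
    [-0.09, 0.066, 0, 0, 255],
    [-0.12, 0.087, 0, 0, 255],
    [-0.15, 0.109, 0, 0, 255],
    [-0.172, 0.125, 0, 0, 255],
    [-0.1854, 0.1344, 0, 0, 255],
    [-0.1854, 0.1344, 0, 0, 255]
  ]
}}

```text
time: 27.9
eef_pos: [0.6185, -0.0714, 0.2671]
ee_rot: [-0.001, 0.708, 0.706, -0.001]
ft_force: [0.0, -0.1, -0.2]
width: 0.0541
grasp_force: 63.3
```

{"fn": "apply_moves", "kwargs": {
  "series": [
    [0, 0, 0, 0, 255],
    [0, 0, 0, 0, 255],
    [0, 0, 0, 0, 255],
    [0, 0, 0, 0, 255]
  ]
}}

```text
time: 28.3
eef_pos: [0.6178, -0.069, 0.2687]
ee_rot: [0.0, 0.707, 0.708, 0.0]
ft_force: [-0.4, -1.0, -0.5]
width: 0.0544
grasp_force: 63.3
```

```bash
python3 w.py .6188 -.0697 .1435; python3 -c "
from h import *
snap('scene','s3.png')"
```

```text
t 28.3 pos [ 0.6178 -0.069   0.2687] ft [-0.4 -1.  -0.5] w 0.0544 yaw y 0.07
d [-0.0007  0.001   0.1252]
```

View pics/s3.png

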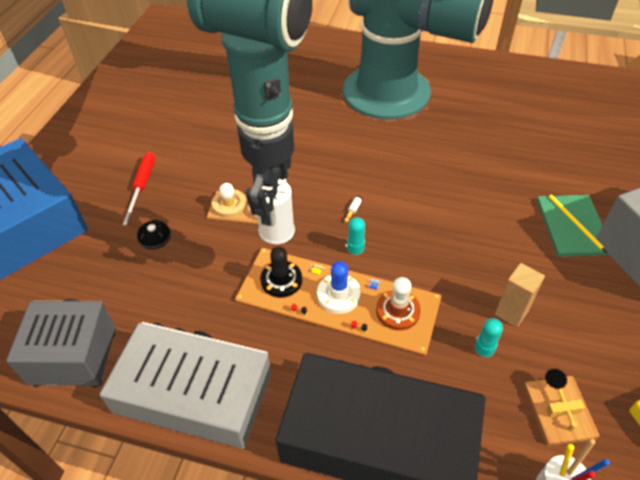

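The can is held upright over the smoked valve: its lower rim is at (276,238) and the valve top at (278,252). Clear is in brown (400,298), blue in white, and the lamp and cup are where they were. Lowering.

{"fn": "apply_moves", "kwargs": {
  "series": [
    [0, 0.0005, 0.015, 0, 255],
    [0, 0.0005, 0.035, 0, 255],
    [0, 0.0005, 0.055, 0, 255],
    [0, 0.0005, 0.075, 0, 255],
    [0, 0.0005, 0.095, 0, 255],
    [0, 0.0005, 0.11, 0, 255],
    [0, 0.0005, 0.11, 0, 255],
    [0, 0.0005, 0.11, 0, 255]
  ]
}}

```text
time: 29.15
eef_pos: [0.6185, -0.0698, 0.1581]
ee_rot: [-0.0, 0.707, 0.707, -0.0]
ft_force: [0.5, 0.2, 0.1]
width: 0.054
grasp_force: 63.3
```

{"fn": "apply_moves", "kwargs": {
  "series": [
    [0, 0, 0, 0, 255],
    [0, 0, 0, 0, 255]
  ]
}}

```text
time: 29.35
eef_pos: [0.6196, -0.0701, 0.16]
ee_rot: [0.001, 0.707, 0.707, 0.001]
ft_force: [1.2, -0.4, -0.5]
width: 0.0541
grasp_force: 63.3
```

```bash
python3 w.py .6188 -.0697 .1433
```

```text
t 29.35 pos [ 0.6196 -0.0701  0.16  ] ft [ 1.2 -0.4 -0.5] w 0.0541 yaw y 0.0
d [ 0.0004 -0.0008  0.0167]
```

{"fn": "apply_moves", "kwargs": {
  "series": [
    [0, 0, 0.005, 0, 255],
    [0, 0, 0.01, 0, 255],
    [0, 0, 0.0135, 0, 255],
    [0, 0, 0.0155, 0, 255],
    [0, 0, 0.0155, 0, 255],
    [0, 0, 0.0155, 0, 255],
    [0, 0, 0.0155, 0, 255]
  ]
}}

```text
time: 30.05
eef_pos: [0.6184, -0.0699, 0.1431]
ee_rot: [-0.0, 0.707, 0.707, -0.0]
ft_force: [-2.6, 0.1, 2.9]
width: 0.0543
grasp_force: 63.5
```

```bash
python3 w.py .6188 -.0697 .1433
```

```text
t 30.05 pos [ 0.6184 -0.0699  0.1431] ft [-2.6  0.1  2.9] w 0.0543 yaw y 0.0
d [ 0.0002  0.0004 -0.0002]
```

Light contact on the socket top, so I'll release and retreat.

{"fn": "apply_moves", "kwargs": {
  "series": [
    [0, 0, 0, 0, 255],
    [0, 0, 0, 0, 0],
    [0, 0, 0, 0, 0],
    [0, 0, 0, 0, 0],
    [0, 0, 0, 0, 0],
    [0, 0, 0, 0, 0]
  ]
}}

```text
time: 30.65
eef_pos: [0.6186, -0.0699, 0.1429]
ee_rot: [0.0, 0.707, 0.707, 0.0]
ft_force: [0.1, -0.5, -1.2]
width: 0.0854
grasp_force: 0.0
```

{"fn": "apply_moves", "kwargs": {
  "series": [
    [0, 0, -0.02, 0, 0],
    [0, 0, -0.05, 0, 0],
    [0, 0, -0.09, 0, 0],
    [0, 0, -0.13, 0, 0],
    [0, -0.05, -0.15, 0, 0],
    [0, -0.1, -0.15, 0, 0],
    [0, -0.14, -0.15, 0, 0],
    [0, -0.14, -0.15, 0, 0]
  ]
}}

```text
time: 31.45
eef_pos: [0.4731, -0.0694, 0.2916]
ee_rot: [-0.002, 0.707, 0.707, -0.001]
ft_force: [1.3, -0.6, -0.4]
width: 0.0853
grasp_force: 0.0
```

Run:
```python
from h import *
import m
snap('top','t4.png'); snap('scene','s4.png')
for f in('t4.png','s4.png'):
  Q=m.cloud(load(f)).reshape(-1,3)
  for n,g,r in [('can',(.6188,-.07),.035),('blue',(.6232,.0377),.025),('clear',(.6307,.1453),.025)]:
    q=Q[(np.hypot(*(Q[:,:2]-g).T)<r)&(Q[:,2]>.04)]; z=np.sort(q[:,2])[-8:].mean(); t=q[q[:,2]>z-.008]
    A=np.c_[t[:,:2],np.ones(len(t))]; k=np.linalg.lstsq(A,t[:,2],rcond=None)[0]
    print(f,n,z.round(4),((t.min(0)+t.max(0))/2)[:2].round(4), k[:2].round(3) if n=='can' else '')
a=load('s4.png')['color'][170:350,180:460]; cv2.imwrite('pics/c4.png',cv2.resize(a,None,fx=2.8,fy=2.8)[:,:,::-1])
```

```text
t4.png can 0.1182 [ 0.6218 -0.0529] [0.015 0.033]
t4.png blue 0.1018 [0.6227 0.0394] 
t4.png clear 0.1021 [0.6291 0.144 ] 
s4.png can 0.1188 [ 0.6192 -0.0687] [-0.009 -0.002]
s4.png blue 0.1007 [0.6238 0.0392] 
s4.png clear 0.1009 [0.6303 0.1459]
```

View pics/c4.png

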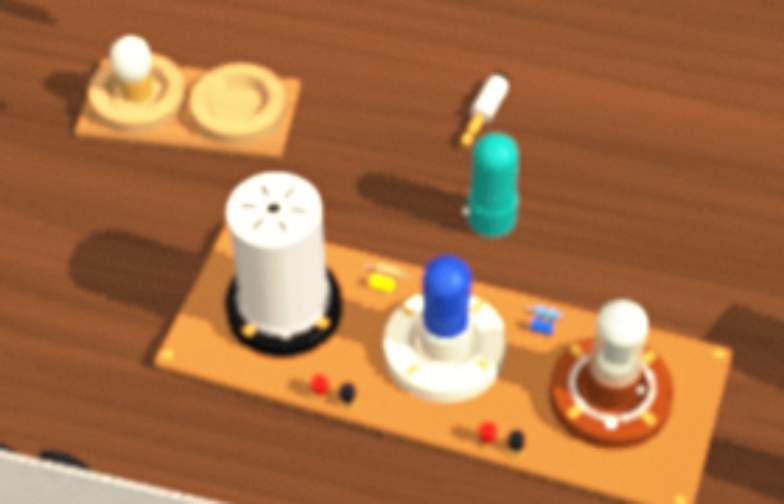

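The can stands level and centred on black (275,265), blue is in white (447,310), clear is in brown (615,360), and the lamp is in its well (130,60). Handing in.

{"fn": "apply_moves", "kwargs": {
  "series": [
    [0, 0, 0, 0, 0],
    [0, 0, 0, 0, 0],
    [0, 0, 0, 0, 0],
    [0, 0, 0, 0, 0],
    [0, 0, 0, 0, 0]
  ]
}}

```text
time: 32.05
eef_pos: [0.479, -0.0699, 0.2928]
ee_rot: [-0.0, 0.707, 0.707, -0.0]
ft_force: [0.2, 0.4, 0.8]
width: 0.0857
grasp_force: 0.0
```

```bash
python3 -c "
from plant import job
print(job.sign_off())"
```

```text
the job is handed in; nothing more can be done
None
```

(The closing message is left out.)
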